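Free the walnut from the seized nutcracker

ROBOT

A 7-joint arm with a two-finger parallel gripper is mounted at the origin on the work surface. World frame = base frame: x ahead of the robot, y to its left, z up, the work surface at z = 0. Lengths are in m, angles in rad, forces in N, time in s.
With the tool pointing down it reaches from about 0.4 to 0.85 m from the base axis. Payload 10.4 kg.
Tool frame: the origin (TCP) lies midway between the tips of the shut fingers; the grasp point (between the pads) lies 19 mm behind it (manip.grasp_offset is the z of the grasp point in the tool frame, in m); z points along the fingers, y is the line along which they close (so a half turn about z gives the same grasp; the last joint's range is limited). The gripper opens to 87 mm and grips with 3 to 60 N. Pads are 19 mm wide; open, the fingers measure 117 mm over their backs; the gripper's body (75 mm by 190 mm) begins 51 mm behind the grasp point.
Start: joints at [-1.14, 0.332, -0.065, 1.46, 0.022, 1.35, -0.088], TCP at [0.274, 0.562, 0.197] pointing down, gripper open.
Joint ranges: [-2.6, 2.6], [-0.5, 2.12], [-1.47, 1.34], [0.16, 2.42], [-1.27, 4.41], [0.06, 2.06], [-2.6, 2.6]. Speed limits (rad/s): [2.22, 2.22, 2.79, 2.79, 3.14, 3.14, 3.14].

INTERFACE

Orientations are given as a unit quaternion [x, y, z, w].
In Python, from station import manip, solve_ik, eyes, telemetry gives the robot as it stands. Calls block until the motion is done:
- manip.goto(position, orientation): joint-space move of the TCP to a pose.
- manip.line_to(position, ori=None, max_speed=0.15): straight line of the TCP; ori=None keeps the orientation; max_speed is the mean speed in m/s.
- manip.goto_joints(angles): joint-space move.
- manip.gripper_open() and manip.clamp(f_grip=None): open the fingers fully, or close them until they stop; f_grip is the grip in N (None keeps the last).
- manip.sleep(seconds).
- solve_ik(position, orientation): joint angles nearest the present ones, or None.
- eyes.snapshot(name): name is "scene" or "top"; returns (picture, depth): 400x640x3 uint8, red, green, blue; 400x640 float32, m along the optical axis (not along the pixel's ray), 0 where there is no reading.
- eyes.get_calibration(name): a dict with "fov_y" (degrees; the focal length in pixels is half the picture's height over the tangent of half this angle, whatever the lens; pixels are square), "cx", "cy" (the principal point, pixels), "extrinsics" (4x4, takes a point from world to camera coordinates). Camera axes: x right, y down, z forward; pixel columns grow to the right and rows downward; lengths in m; the calibration is good to about 2 mm. A picture is of the moment at which its call begins. get_calibration takes no time and is no camera call.
A pose or a line that the arm cannot do raises manip.MotionError and nothing moves.
- manip.job_done(): hands the job in; it is judged then, once.
Readings, each from a call of its own:
- telemetry.read_t(): time.
- telemetry.read_qpos(): joint angles.
- telemetry.read_joint_velocities(): joint speeds.
- telemetry.read_tau(): joint torques, N m.
- telemetry.read_tool_pos(): TCP position.
- telemetry.read_orientation(): TCP orientation.
- telemetry.read_wrist_force(): force on the tool from outside, world axes, zero at the start.
- telemetry.read_ft_torque(): the same for the moment, N m.
- telemetry.read_opening(): finger opening in m.
- telemetry.read_gripper_force(): force on a finger pad.
Only numpy, scipy, OpenCV 4.12 (cv2) and the standard library are available. Lean on these libraries where they do the work, as an engineer would, in place of code of your own. Each camera call takes 0.05 s, during which the arm holds its last target. There are 200 camera calls.

TASK

A walnut is shut in the jaws of the bench nutcracker and its red winged knob has seized: break the knob loose with a short firm anticlockwise twist, then keep turning it until the jaw is wound fully back, without wrenching the knob or driving it hard against its stop. Then lift the walnut out and put it whole into the white basket, handling it gently and not letting it fall. Leave the mug, the hammer and the two spare walnuts where they are, and the basket upright in its place.

Things in the scene. Friction and masses are not known exactly. Their poses are not given: they have to be found in the camera images.
- press: the bench nutcracker, bolted to the table: dark wooden base 250 x 90 x 20 mm, origin under its centre, x along the jaws from the knob towards the walnut, z up. A green gearbox (70 x 70 mm, top at z = 65 mm) stands at x = -50 mm, the red knob on it; the walnut stands at x = +70 mm; behind it is a fixed steel jaw (24 mm wide, x = 88 to 102 mm, up to z = 76 mm)
- knob_grip (a point): grip point of the red winged knob, on its upright axis, 96 mm above the table, 8 mm below the knob's top. The wing is an upright bar 46 mm long (this point's x), 14 mm thick (its y), standing 30 mm proud of a 48 mm disc whose top is 22 mm below this point. z is the turning axis, up. At the start the wing lies along the press's x; it does not rise as it turns
- knob_top (a point): middle of the knob's top. It turns anticlockwise seen from above, 2.17 rad from shut to a hard open stop: two or more grasps. It is seized: it stays put below about 0.4 N m, comes loose within the first 0.4 rad, then turns with under 0.1 N m. Grip it with 25 to 40 N; finger force on it (both fingers added, wrenching included) over 95 N breaks it, as does forcing it on past the stop
- jaw_face (a point): middle of the moving steel jaw's face against the walnut; the jaw (24 mm wide) slides along the press's x, driven by the knob through a rack: 12 mm per rad. Shut, this point is at x = 52.5 mm in the press's frame; fully back, at the stop, at x = 26.5 mm
- hood_tip (a point): front edge of the 22 mm wide hood on the moving jaw, 21 mm in front of the jaw's face and 2.5 mm above the walnut, at z = 71 to 77 mm: the walnut cannot be lifted until the jaw is back
- nut_rest (a point): middle of the top of the steel rest on which the walnut stands, 32 mm above the table; the rest is 24 mm along the press's x and 20 mm wide
- walnut_center (a point): middle of the walnut in the nutcracker: brown, 34 mm across, 36 mm high, standing on its flattened base 18 mm below this point. Both sides of it along the press's y are free; the jaws and rest are narrower than it. About 16 g; its shell stands 30 N of finger force (both fingers added); a grip of 6 to 10 N is plenty
- walnut: the same walnut; origin at the centre of its underside, z up
- basket: loose round white basket, 140 mm across at the foot, 172 mm at the rim, 55 mm high, wall 4 mm, floor 5 mm thick; origin under its centre, z up; it stands to the left or right of the nutcracker
- mug: blue mug, 80 mm across, 90 mm high, origin under its centre; stands on the other side from the basket; leave alone
- hammer: hammer 220 mm long lying on the chopping board beyond the nutcracker; origin under the middle of its length; leave alone
- spare1: a spare walnut standing on the table beyond the nutcracker, same size; leave alone
- spare2: another spare walnut standing on the table beyond the nutcracker; leave alone

How it is judged:
On the way, in this order (a step that is already met when the one before it is completed fails the run):
1. the knob is broken loose: the jaw has begun to move back (over 5 mm) (x of jaw_face in the frame of press below 0.0475 m), for 0.1 s.
2. the jaw is wound back to within 1.5 mm of its open stop, the walnut still on its rest (x of jaw_face in the frame of press below 0.028 m and z of walnut_center in the frame of press below 0.06 m and horizontal distance between walnut_center and nut_rest below 0.02 m), for 0.1 s.
3. the walnut is lifted clear of the nutcracker in the fingers (z of walnut_center in the frame of press above 0.075 m and contact force between the fingers and walnut above 0.3 N), for 0.1 s.
At the end, for the whole second after the job is handed in: the walnut lies at rest inside the white basket on its floor, the basket upright and within 40 mm of where it stood, and the jaw is still within 1.5 mm of its open stop (x of jaw_face in the frame of press below 0.028 m and horizontal distance between walnut_center and basket below 0.07 m and z of walnut_center in the frame of basket between 0.008 and 0.035 m and linear speed of walnut below 0.03 m/s and angle between basket's own z axis and vertical below 0.1 rad and distance of basket from where it was at the start of the episode below 0.04 m and contact force between walnut and basket above 0.02 N); the robot touches nothing.
It fails at once if the finger contact force on the knob exceeds 95 N (contact force between the fingers and knob above 95 N).
It fails at once if the finger contact force on the walnut exceeds 30 N (contact force between the fingers and walnut above 30 N).
It fails at once if the walnut is dropped (falls free of the fingers faster than 0.8 m/s, about 30 mm) (linear speed of walnut above 0.8 m/s and contact force between the fingers and walnut below 0.05 N).
It fails at once if the mug, hammer or a spare walnut is moved more than 30 mm (distance of any of mug, hammer, spare1, spare2 from where it was at the start of the episode above 0.03 m).
It also fails if it takes over 72 s, if anything falls off the work surface, if the arm or the gripper's body presses on something with over 40 N, if the wrist force passes 120 N, or if a joint passes its speed limit or range.

## Working session

There is one attempt and no reset: what is moved stays moved. The work goes in short steps, each a Python script; the robot and the scene stay as the last script left them, time stands still between calls to the robot, and variables do not carry over. Pictures are saved under pics/ and viewed, at most 10 in all, crops included, and the job is handed in when it is done.

```bash
mkdir -p pics; python3 - <<'E'
from station import manip, solve_ik, eyes, telemetry
import cv2,numpy as np
for n in("scene","top"):
    p,d=eyes.snapshot(n); cv2.imwrite(f"pics/{n}0.png",p[:,:,::-1]); np.savez(f"{n}0.npz",p=p,d=d)
    c=eyes.get_calibration(n); print(n,c)
print(manip.grasp_offset,telemetry.read_orientation(),telemetry.read_t())
E
```

```text
scene {'fov_y': 54.66914614699314, 'cx': 318.8045547547452, 'cy': 195.71168053211807, 'extrinsics': array([[-0.13238681,  0.99115877, -0.00883352,  0.06978579],
       [ 0.54540975,  0.06540188, -0.83561402, -0.24584605],
       [-0.82764844, -0.11544216, -0.549246  ,  1.31612368],
       [ 0.        ,  0.        ,  0.        ,  1.        ]])}
top {'fov_y': 55.02632881873598, 'cx': 320.9235547684727, 'cy': 206.17651132687544, 'extrinsics': array([[ 0.0227199 , -0.99969565,  0.00961324, -0.02157598],
       [-0.9947444 , -0.02356553, -0.09964059,  0.61430209],
       [ 0.09983681, -0.00729889, -0.99497705,  0.83038867],
       [ 0.        ,  0.        ,  0.        ,  1.        ]])}
-0.0187 [ 2.24961641e-01  9.74367411e-01 -6.29263667e-04 -1.12218628e-04] 0.1
```

View pics/top0.png

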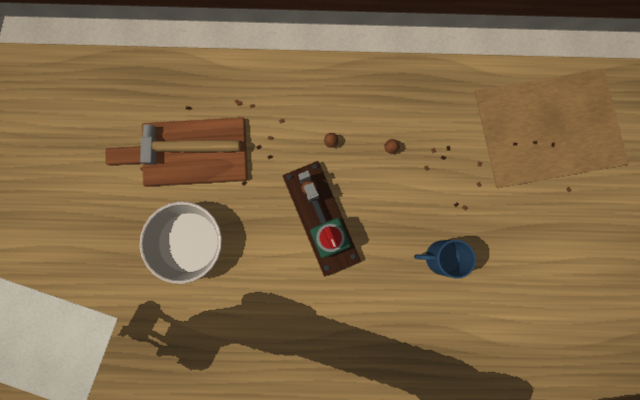

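View pics/scene0.png

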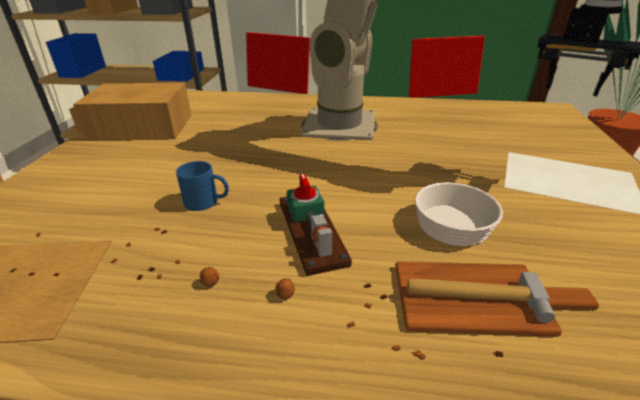

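```bash
cat > h.py <<'E'
from station import manip, solve_ik, eyes, telemetry
import cv2,numpy as np
def cloud(n,d):
    c=eyes.get_calibration(n); f=200/np.tan(np.radians(c["fov_y"])/2)
    v,u=np.mgrid[0:400,0:640]
    P=np.stack([(u-c["cx"])/f*d,(v-c["cy"])/f*d,d],-1)
    E=c["extrinsics"]; return (P-E[:3,3])@E[:3,:3]
def project(n,X):
    c=eyes.get_calibration(n); f=200/np.tan(np.radians(c["fov_y"])/2); E=c["extrinsics"]
    p=np.atleast_2d(X)@E[:3,:3].T+E[:3,3]; return p[:,:2]/p[:,2:]*f+[c["cx"],c["cy"]]
E
python3 - <<'E'
from h import *
allp=[]
for n in("top","scene"):
    z=np.load(n+"0.npz"); p=z["p"].astype(int); d=z["d"]; W=cloud(n,d); ok=d>0
    C=W[242,330] if n=="top" else W[213,305]
    print(n,"ref",C.round(3))
    ztab=np.median(W[ok&(abs(W[...,2])<.01)][:,2]); print("table z",ztab)
    near=ok&(np.hypot(W[...,0]-C[0]-.05,W[...,1]-C[1])<.2)
    hsv=cv2.cvtColor(z["p"],cv2.COLOR_RGB2HSV)
    b=near&(W[...,2]>.012)&(W[...,2]<.03)
    lab=cv2.connectedComponentsWithStats((near&(W[...,2]>.012)).astype(np.uint8))
    seed=lab[1][242,330] if n=="top" else lab[1][213,305]
    m=(lab[1]==seed)
    q=W[m&b][:,:2].astype(np.float32); print("base rect",cv2.minAreaRect(q),len(q),"zmed",np.median(W[m&b][:,2]))
    red=m&(p[...,0]>110)&(p[...,1]<70)&(p[...,2]<70)
    for lo,hi in((.068,.08),(.095,.115)):
        k=W[red&(W[...,2]>lo)&(W[...,2]<hi)]; print("red",lo,len(k),k.mean(0).round(4),np.median(k[:,2]).round(4))
        if len(k)>5: r=cv2.minAreaRect(k[:,:2].astype(np.float32)); print(r)
    x=W[m&(W[...,2]>.03)]; print("zmax",x[:,2].max())
    wh=ok&(W[...,2]>.048)&(W[...,2]<.062)&(hsv[...,1]<60)&(W[...,1]>.05)&(W[...,0]>.35)&(W[...,0]<.8)
    q=W[wh]; 
    (cx,cy),r=cv2.minEnclosingCircle(q[:,:2].astype(np.float32)); print("basket",cx,cy,r,len(q))
z=np.load("top0.npz")["p"]; c=cv2.resize(z[150:290,260:390],None,fx=5,fy=4.2857*7/6,interpolation=cv2.INTER_CUBIC) 
cv2.imwrite("pics/crop1.png",cv2.resize(z[155:285,270:380],None,fx=4.5,fy=4.5,interpolation=cv2.INTER_CUBIC)[:,:,::-1])
E
```

```text
top ref [ 0.535 -0.027  0.102]
table z -0.0007544975974698951
base rect ((0.5899259448051453, -0.0066543519496917725), (0.250347763299942, 0.09016294777393341), 24.02420425415039) 2778 zmed 0.01905298316339299
red 0.068 108 [ 0.539  -0.0151  0.0731] 0.0731
((0.5385350584983826, -0.013782604597508907), (0.04150116443634033, 0.014633918181061745), 23.962024688720703)
red 0.095 120 [ 0.5456 -0.0253  0.1027] 0.1028
((0.544035792350769, -0.026403166353702545), (0.04480462148785591, 0.012950025498867035), 23.658742904663086)
zmax 0.10607554967982388
basket 0.5277060866355896 0.29469287395477295 0.08807241171598434 923
scene ref [ 0.582 -0.022  0.04 ]
table z -8.932916268722755e-05
base rect ((0.5945507287979126, -0.00704820454120636), (0.2498776614665985, 0.09040722995996475), 23.93463134765625) 1939 zmed 0.019696291720897423
red 0.068 82 [ 0.5553 -0.0145  0.0727] 0.0731
((0.5904886722564697, 0.00039112940430641174), (0.14320673048496246, 0.03551594167947769), 28.524600982666016)
red 0.095 68 [ 0.5559 -0.0247  0.1023] 0.1031
((0.5492640137672424, -0.02756207436323166), (0.04321429505944252, 0.011870317161083221), 25.550537109375)
zmax 0.10505330389945572
basket 0.5327625870704651 0.29270365834236145 0.08800088614225388 559
```

View pics/crop1.png

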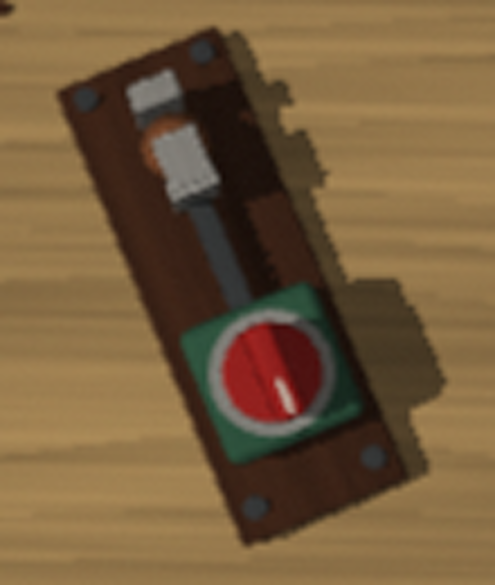

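```bash
cat >> h.py <<'E'
YAW=np.radians(23.95); C=np.array([.592,-.0068]); ex=np.array([np.cos(YAW),np.sin(YAW)])
K=C-.05*ex; N=C+.07*ex; B=np.array([.530,.2937])
def down(th): # tool y along world angle th
    f=(th+np.pi/2)/2; return [np.cos(f),np.sin(f),0,0]
def st(): print("t",telemetry.read_t(),"q",np.round(telemetry.read_qpos(),3),"p",np.round(telemetry.read_tool_pos(),4),"F",np.round(telemetry.read_wrist_force(),1),"M",np.round(telemetry.read_ft_torque(),2),"op",round(float(telemetry.read_opening()),4),"g",np.round(telemetry.read_gripper_force(),1))
E
python3 - <<'E'
from h import *
print(K,N)
for deg in (-90,-66,0,60,114,180,238,270):
  print(deg,[None if (s:=solve_ik([*K,z],down(np.radians(deg)+o))) is None else np.round(s,2).tolist() for z in(.078,.2) for o in (0,)])
print(np.round(solve_ik([*N,.03],down(YAW+np.pi/2)),2),np.round(solve_ik([*N,.03],down(YAW-np.pi/2)),2))
E
```

```text
[ 0.546305   -0.02709696] [0.655973   0.02161575]
-90 [[-0.59, 0.3, 0.64, 1.84, -0.2, 1.07, -1.44], [-0.6, 0.17, 0.64, 1.69, -0.1, 1.31, -1.51]]
-66 [[-0.54, 0.29, 0.59, 1.84, -0.18, 1.07, -1.03], [-0.56, 0.16, 0.6, 1.69, -0.1, 1.31, -1.1]]
0 [[-0.51, 0.28, 0.55, 1.84, -0.17, 1.07, 0.11], [-0.54, 0.16, 0.57, 1.69, -0.09, 1.31, 0.05]]
60 [[-0.48, 0.28, 0.51, 1.84, -0.16, 1.07, 1.14], [-0.51, 0.16, 0.53, 1.69, -0.08, 1.31, 1.09]]
114 [[-0.43, 0.27, 0.46, 1.83, -0.14, 1.07, 2.07], [-0.48, 0.16, 0.5, 1.69, -0.08, 1.31, 2.03]]
180 [[1.01, 0.71, -1.39, 1.76, 0.73, 1.31, 2.59], None]
238 [[-0.96, 0.49, 1.17, 1.86, -0.5, 1.13, -1.74], [-1.01, 0.28, 1.17, 1.71, -0.27, 1.33, -1.92]]
270 [[-0.59, 0.3, 0.64, 1.84, -0.2, 1.07, -1.44], [-0.6, 0.17, 0.64, 1.69, -0.1, 1.31, -1.51]]
[-0.31  0.54  0.29  1.56 -0.17  1.06  2.  ] [-0.52  0.59  0.57  1.57 -0.35  1.08 -1.01]
```

```bash
python3 - <<'E'
from h import *
o=down(YAW-np.pi/2)
manip.goto([*K,.2],o); st()
manip.line_to([*K,.079],o,.1); st()
manip.clamp(30); manip.sleep(.3); st()
E
```

```text
t 2.4167 q [-0.565  0.165  0.595  1.693 -0.096  1.313 -1.101] p [ 0.5464 -0.0259  0.1999] F [ 0.4 -0.  -0.3] M [ 0.    0.14 -0.02] op 0.0871 g 0.0
t 3.775 q [-0.529  0.285  0.576  1.837 -0.176  1.07  -1.04 ] p [ 0.5468 -0.0271  0.0796] F [-0.   0.4  1. ] M [-0.03  0.16 -0.04] op 0.0868 g 0.0
t 5.6 q [-0.529  0.285  0.576  1.837 -0.176  1.07  -1.04 ] p [ 0.5463 -0.0271  0.079 ] F [ 1.1 -0.2  0.6] M [-0.08  0.08  0.02] op 0.0003 g 0.0
```

```bash
python3 - <<'E'
from h import *
p,d=eyes.snapshot("scene"); 
cv2.imwrite("pics/s2.png",cv2.resize(p[40:290,200:440],None,fx=2.4,fy=2.4,interpolation=cv2.INTER_CUBIC)[:,:,::-1])
print(project("scene",[[*K,.104],[*K,.079]]))
E
```

```text
[[304.32393834 178.24638074]
 [304.66906116 188.35027796]]
```

View pics/s2.png

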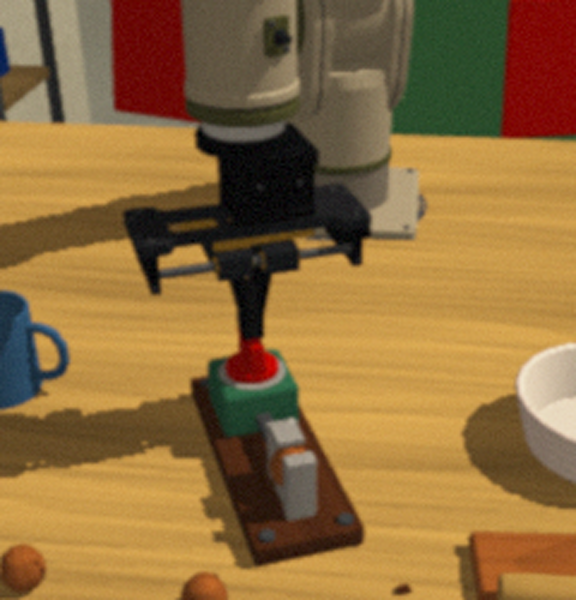

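```bash
python3 - <<'E'
from h import *
p,d=eyes.snapshot("scene"); W=cloud("scene",d)
def show(v,us):
    for u in us:
        w=W[v,u]; q=w[:2]-K; print(v,u,p[v,u],"press x,y",np.round([q@ex,q@[-ex[1],ex[0]]],3),"z",w[2].round(3))
for v in range(164,192,2): show(v,[304])
for u in range(294,316): show(172,[u])
st()
E
```

```text
164 304 [19 22 18] press x,y [ 0.01  -0.002] z 0.143
166 304 [20 17 20] press x,y [ 0.01  -0.002] z 0.139
168 304 [15 20 19] press x,y [ 0.008 -0.002] z 0.133
170 304 [12 17 14] press x,y [ 0.01  -0.003] z 0.13
172 304 [17 16 13] press x,y [ 0.011 -0.003] z 0.125
174 304 [25 21 22] press x,y [ 0.01  -0.003] z 0.12
176 304 [14 18 15] press x,y [ 0.012 -0.003] z 0.117
178 304 [17 14 16] press x,y [ 0.012 -0.004] z 0.112
180 304 [32 16 18] press x,y [ 0.009 -0.003] z 0.105
182 304 [98 14  0] press x,y [ 0.015 -0.005] z 0.105
184 304 [131  11   9] press x,y [ 0.02  -0.006] z 0.103
186 304 [112   0   3] press x,y [ 0.022 -0.006] z 0.099
188 304 [109   8  12] press x,y [ 0.022 -0.007] z 0.094
190 304 [105   4   0] press x,y [ 0.021 -0.006] z 0.089
172 294 [191 147  72] press x,y [-0.211  0.023] z -0.0
172 295 [196 149  76] press x,y [-0.21   0.025] z -0.0
172 296 [194 149  71] press x,y [-0.21   0.028] z -0.001
172 297 [185 141  65] press x,y [-0.209  0.031] z -0.0
172 298 [140 103  48] press x,y [-0.211  0.034] z -0.002
172 299 [70 53 27] press x,y [-0.002 -0.01 ] z 0.119
172 300 [20 17  
[... 279 characters left out ...]
 0.011 -0.001] z 0.125
172 306 [18 22 17] press x,y [0.013 0.001] z 0.126
172 307 [10  4  5] press x,y [0.01  0.004] z 0.124
172 308 [17  9  8] press x,y [0.011 0.005] z 0.124
172 309 [82 57 31] press x,y [0.011 0.008] z 0.124
172 310 [161 120  57] press x,y [-0.2    0.064] z -0.001
172 311 [190 145  66] press x,y [-0.197  0.066] z 0.0
172 312 [198 150  72] press x,y [-0.195  0.069] z 0.001
172 313 [200 151  71] press x,y [-0.195  0.071] z 0.0
172 314 [198 150  72] press x,y [-0.196  0.075] z -0.001
172 315 [202 152  78] press x,y [-0.194  0.077] z -0.0
t 5.7 q [-0.529  0.285  0.576  1.837 -0.176  1.07  -1.04 ] p [ 0.5463 -0.0271  0.079 ] F [0.  0.2 0. ] M [-0.08  0.16 -0.03] op 0.0004 g 0.0
```

```bash
python3 - <<'E'
from h import *
o=down(YAW-np.pi/2)
manip.line_to([*K,.2],o,.1); st()
p,d=eyes.snapshot("scene"); W=cloud("scene",d)
cv2.imwrite("pics/s3.png",cv2.resize(p[40:240,200:440],None,fx=3,fy=3,interpolation=cv2.INTER_CUBIC)[:,:,::-1])
m=(d>0)&(np.hypot(W[...,0]-K[0],W[...,1]-K[1])<.09)&(W[...,2]>.11)&(W[...,2]<.35)
print("lowest",np.sort(W[m][:,2])[:10].round(3))
for lo in np.arange(.11,.32,.01):
    k=W[m&(W[...,2]>=lo)&(W[...,2]<lo+.01)][:,:2]-K
    if len(k): y=k@[-ex[1],ex[0]]; x=k@ex; print(lo.round(2),len(k),np.round([x.min(),x.max(),y.min(),y.max()],3))
print(project("scene",[[*K,.2]]))
E
```

```text
t 7.0583 q [-0.565  0.165  0.598  1.694 -0.096  1.313 -1.101] p [ 0.5459 -0.0271  0.1993] F [ 0.1 -0.5  0.1] M [-0.05  0.11  0.01] op 0.0004 g 0.0
lowest [0.225 0.225 0.225 0.225 0.226 0.226 0.226 0.226 0.227 0.227]
0.22 29 [-0.01   0.013 -0.01   0.006]
0.23 59 [-0.011  0.015 -0.011  0.007]
0.24 60 [-0.011  0.014 -0.011  0.007]
0.25 66 [-0.01   0.013 -0.014  0.009]
0.26 80 [-0.006  0.014 -0.015  0.011]
0.27 104 [-0.01   0.014 -0.018  0.013]
0.28 85 [-0.009  0.015 -0.019  0.017]
0.29 75 [-0.033  0.039 -0.088  0.081]
0.3 492 [-0.033  0.041 -0.088  0.08 ]
0.31 548 [-0.028  0.041 -0.082  0.083]
[[302.88235711 136.04230839]]
```

View pics/s3.png

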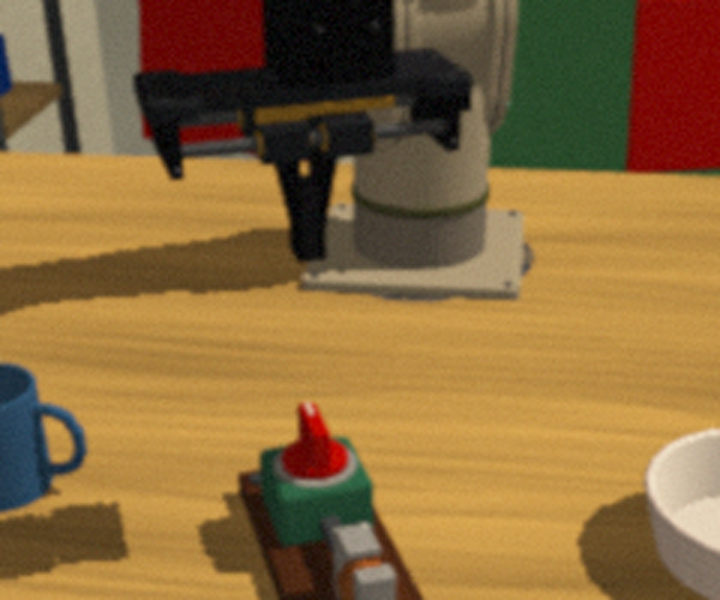

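```bash
echo 'D=.0248 # tips are really this much above the reported TCP' >> h.py; python3 - <<'E'
from h import *
o=down(YAW-np.pi/2)
manip.gripper_open()
manip.line_to([*K,.09-D],o,.1); st()
manip.line_to([*K,.079-D],o,.05); st()
manip.clamp(30); manip.sleep(.2); st()
E
```

```text
t 10.125 q [-0.525  0.303  0.573  1.849 -0.189  1.043 -1.03 ] p [ 0.5467 -0.0271  0.0658] F [ 0.1 -0.3 -0.2] M [-0.04  0.16 -0.  ] op 0.0871 g 0.0
t 10.4917 q [-0.52   0.319  0.568  1.859 -0.199  1.021 -1.022] p [ 0.546  -0.0271  0.0538] F [-0.6  0.8 -0.4] M [-0.09  0.15 -0.03] op 0.0871 g 0.0
t 11.8583 q [-0.52   0.319  0.568  1.859 -0.199  1.021 -1.022] p [ 0.5462 -0.027   0.0542] F [-1.   0.8  0.8] M [ 0.1   0.28 -0.03] op 0.0137 g 30.0
```

```bash
python3 - <<'E'
from h import *
q=np.array(telemetry.read_qpos()); q0=q.copy()
for i in range(8):
    q[6]+=.07; manip.goto_joints(q)
    print(round(q[6]-q0[6],2),round(float(telemetry.read_qpos()[6]-q0[6]),3),"Mz",np.round(telemetry.read_ft_torque(),2),"F",np.round(telemetry.read_wrist_force(),1),"g",telemetry.read_gripper_force(),round(float(telemetry.read_opening()),4),telemetry.read_t())
E
```

```text
0.07 0.068 Mz [ 0.03  0.29 -0.16] F [-1.1  0.7  2.1] g 29.99977032188326 0.0136 12.1083
0.14 0.137 Mz [ 0.37  0.59 -0.02] F [-2.3  1.9  3.5] g 29.996083597652614 0.0137 12.3583
0.21 0.207 Mz [0.45 0.5  0.12] F [-2.2  1.9  2.2] g 30.000208080746233 0.0141 12.6083
0.28 0.276 Mz [0.61 0.74 0.25] F [-2.9  2.2  3.7] g 30.000715982168913 0.0137 12.8583
0.35 0.346 Mz [0.69 0.85 0.16] F [-4.2  2.8  4.6] g 30.000313776545227 0.014 13.1083
0.42 0.417 Mz [0.71 0.94 0.06] F [-4.4  3.5  4.3] g 30.000445344485343 0.0136 13.3583
0.49 0.487 Mz [0.71 1.02 0.08] F [-4.4  2.8  3.7] g 30.000446140766144 0.0136 13.6083
0.56 0.557 Mz [0.76 1.1  0.03] F [-4.6  4.2  3.9] g 30.000518490560353 0.0139 13.8583
```

```bash
cat >> h.py <<'E'
def turn(n,s):
    q=np.array(telemetry.read_qpos())
    for i in range(n):
        q[6]+=s; manip.goto_joints(q)
        M=telemetry.read_ft_torque()
        print(round(q[6],3),"M",np.round(M,2),"F",np.round(telemetry.read_wrist_force(),1),"op",round(float(telemetry.read_opening()),4))
        if abs(M[2])>.3: print("stop?"); break
E
python3 - <<'E'
from h import *
turn(6,.1)
manip.gripper_open(); st()
p=np.array(telemetry.read_tool_pos()); o=telemetry.read_orientation()
manip.clamp(30); manip.sleep(.1); st()
turn(5,.1)
E
```

```text
-0.365 M [0.6  0.86 0.08] F [-4.   3.3  4.5] op 0.0142
-0.265 M [0.58 0.99 0.02] F [-4.1  3.   5. ] op 0.0139
-0.165 M [0.62 1.09 0.06] F [-5.7  3.9  5.2] op 0.0142
-0.065 M [0.61 1.18 0.02] F [-4.9  3.7  5.7] op 0.0138
0.035 M [0.66 1.28 0.07] F [-6.   3.6  5.5] op 0.0136
0.135 M [0.69 1.39 0.01] F [-6.2  3.8  5.7] op 0.0139
t 16.7083 q [-0.52   0.318  0.568  1.859 -0.199  1.022  0.135] p [ 0.5459 -0.0266  0.0542] F [ 0.5  0.7 -0.6] M [-0.09  0.05  0.  ] op 0.0868 g 0.0
t 17.975 q [-0.52   0.318  0.568  1.859 -0.199  1.023  0.135] p [ 0.5453 -0.0266  0.0542] F [-5.6  0.6  5.1] M [-0.03  1.23 -0.03] op 0.0136 g 30.0
0.235 M [-0.04  0.77  0.06] F [-4.2  0.3  3.3] op 0.0144
0.335 M [-0.01  0.97  0.01] F [-4.5  0.7  3.3] op 0.0139
0.435 M [-0.04  1.15  0.12] F [-4.9 -0.1  4.9] op 0.0134
0.535 M [-0.09  1.22  0.02] F [-5.5 -0.4  5.3] op 0.0136
0.635 M [-0.06  1.3   0.05] F [-6.2  0.1  5.5] op 0.0135
```

```bash
python3 - <<'E'
from h import *
turn(4,.09); turn(4,.025)
manip.gripper_open(); st()
p=np.array(telemetry.read_tool_pos()); manip.line_to([p[0],p[1],.2],max_speed=.15)
im,d=eyes.snapshot("scene"); W=cloud("scene",d); h=cv2.cvtColor(im,cv2.COLOR_RGB2HSV)
cv2.imwrite("pics/s4.png",cv2.resize(im[140:290,240:400],None,fx=4,fy=4,interpolation=cv2.INTER_CUBIC)[:,:,::-1])
r=(W[...,2]>.096)&(W[...,2]<.112)&(np.hypot(W[...,0]-K[0],W[...,1]-K[1])<.05)&(im[...,0]>80)&(im[...,1]<60)&(d>0)
k=W[r][:,:2].astype(np.float32); print("wing",len(k),cv2.minAreaRect(k))
Cs=np.array([.5946,-.0070]); q=(W[...,:2]-Cs); x=q@ex; y=q@[-ex[1],ex[0]]
s=(d>0)&(abs(y)<.009)&(x>0)&(x<.11)&(W[...,2]>.069)&(W[...,2]<.083)
print("tops x hist",np.round(np.sort(x[s])[::4],3))
E
```

```text
0.72 M [-0.1   0.99  0.05] F [-4.3 -0.4  5.4] op 0.0139
0.81 M [-0.13  1.12  0.01] F [-4.5 -0.2  5.4] op 0.0141
0.9 M [-0.14  1.22  0.07] F [-5.9 -0.7  5.2] op 0.0139
0.99 M [-0.16  1.19 -0.01] F [-6.1 -0.1  6.1] op 0.0136
1.01 M [0.   0.93 0.05] F [-5.5  0.4  4. ] op 0.0138
1.035 M [ 0.02  1.07 -0.  ] F [-5.3 -0.1  5.3] op 0.0137
1.06 M [-0.07  1.06  0.03] F [-5.3 -0.2  6.5] op 0.0139
1.085 M [-0.1   1.08  0.03] F [-5.5 -0.   5.1] op 0.014
t 22.575 q [-0.52   0.318  0.568  1.86  -0.199  1.024  1.085] p [ 0.5447 -0.0268  0.0541] F [ 0.1  0.1 -0.2] M [-0.03 -0.   -0.  ] op 0.087 g 0.0
wing 78 ((0.5501767992973328, -0.02643652632832527), (0.010882554575800896, 0.04351754114031792), 54.8664436340332)
tops x hist [0.015 0.017 0.02  0.022 0.023 0.024 0.026 0.027 0.03  0.031 0.033 0.034
 0.035 0.036 0.038 0.039 0.04  0.042 0.043 0.044 0.045 0.046 0.046 0.046
 0.047 0.087 0.088 0.09  0.091 0.091 0.093 0.094 0.096 0.097 0.098 0.098
 0.099 0.099 0.1   0.1   0.1   0.1   0.101]
```

View pics/s4.png

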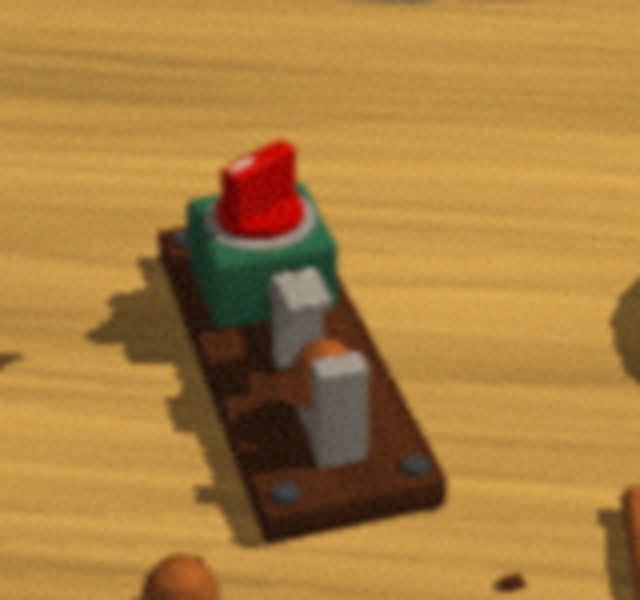

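```bash
python3 - <<'E'
from h import *
o=down(YAW-np.pi/2); n=N+[-.0012,0]
for th in (-66,-90,-30,0): print(th,solve_ik([*B,.011-D],down(np.radians(th))) is not None, end=' ')
manip.goto([*n,.15-D],o); st()
manip.line_to([*n,.036-D],o,.08); st()
manip.clamp(8); manip.sleep(.2); st()
E
```

```text
-66 True -90 True -30 True 0 True t 25.4583 q [-0.692  0.559  0.839  1.502 -0.425  1.271 -0.955] p [0.6547 0.0214 0.1252] F [0.7 0.2 0.2] M [-0.12  0.09  0.01] op 0.0867 g 0.0
t 27.0333 q [-0.649  0.672  0.766  1.596 -0.511  1.082 -0.9  ] p [0.6551 0.0216 0.0117] F [-1.2  0.3  0.1] M [-0.04  0.15  0.02] op 0.0869 g 0.0
t 28.1667 q [-0.649  0.673  0.765  1.597 -0.511  1.082 -0.9  ] p [0.6548 0.0216 0.0112] F [0.4 0.8 0.3] M [-0.09  0.2   0.01] op 0.0325 g 8.0
```

```bash
python3 - <<'E'
from h import *
o=telemetry.read_orientation(); n=N+[-.0012,0]
manip.line_to([*n,.17-D],o,.06); manip.sleep(.2); st()
manip.line_to([*B,.17-D],o,.12); st()
p,d=eyes.snapshot("top"); W=cloud("top",d)
wh=(d>0)&(W[...,2]>.048)&(W[...,2]<.062)&(cv2.cvtColor(p,cv2.COLOR_RGB2HSV)[...,1]<60)&(W[...,1]>.15)&(W[...,0]>.4)&(W[...,0]<.65)
print(cv2.minEnclosingCircle(W[wh][:,:2].astype(np.float32)))
p,d=eyes.snapshot("scene"); cv2.imwrite("pics/s5.png",cv2.resize(p[60:290,260:540],None,fx=2.5,fy=2.5)[:,:,::-1])
E
```

```text
t 30.75 q [-0.697  0.544  0.849  1.479 -0.414  1.306 -0.964] p [0.6547 0.0216 0.1451] F [ 0.1  0.6 -1.1] M [-0.1   0.11 -0.01] op 0.0327 g 8.0
t 33.3917 q [-1.226  0.411  0.833  1.62  -0.316  1.252 -1.488] p [0.5302 0.2932 0.1452] F [-0.1 -1.  -0.1] M [-0.08  0.18  0.05] op 0.0332 g 8.0
((0.5274994373321533, 0.29437845945358276), 0.0879928395152092)
```

View pics/s5.png

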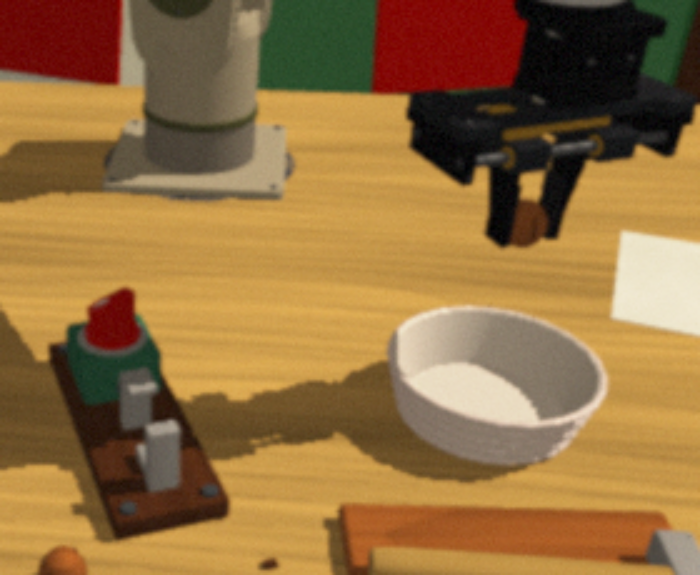

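```bash
python3 - <<'E'
from h import *
b=[.529,.2937]
manip.line_to([*b,.06-D],max_speed=.1)
for z in(.02,.014,.011):
    manip.line_to([*b,z-D],max_speed=.04); st()
    if telemetry.read_wrist_force()[2]>3: break
manip.gripper_open(); st()
manip.line_to([*b,.17-D],max_speed=.08); manip.sleep(.3)
p,d=eyes.snapshot("top"); cv2.imwrite("pics/t6.png",cv2.resize(p[130:300,130:380],None,fx=3,fy=3)[:,:,::-1])
p,d=eyes.snapshot("scene"); W=cloud("scene",d); cv2.imwrite("pics/s6.png",cv2.resize(p[140:290,260:540],None,fx=2.5,fy=2.5)[:,:,::-1])
h=cv2.cvtColor(p,cv2.COLOR_RGB2HSV); m=(d>0)&(np.hypot(W[...,0]-.529,W[...,1]-.2937)<.07)&(W[...,2]<.07)&(h[...,1]>100)
print(m.sum(),W[m].mean(0) if m.any() else 0,W[m][:,2].max() if m.any() else 0)
E
```

```text
t 35.8917 q [-1.148  0.579  0.732  1.748 -0.453  0.99  -1.395] p [ 0.5292  0.2938 -0.0045] F [-0.  -0.1 -0.3] M [-0.06  0.07  0.  ] op 0.0329 g 8.0
t 36.1917 q [-1.143  0.588  0.726  1.752 -0.46   0.98  -1.391] p [ 0.5288  0.2936 -0.0111] F [-0.   0.   0.5] M [-0.04  0.13  0.08] op 0.0331 g 8.0
t 36.4417 q [-1.141  0.592  0.723  1.753 -0.463  0.975 -1.388] p [ 0.5289  0.2937 -0.014 ] F [-0.   0.  -1.1] M [-0.05  0.12 -0.03] op 0.0329 g 8.0
t 37.5583 q [-1.141  0.592  0.724  1.753 -0.463  0.975 -1.388] p [ 0.529   0.2937 -0.0138] F [-0.2 -0.3 -0. ] M [-0.1   0.12 -0.01] op 0.0866 g 0.0
207 [0.53904038 0.29108812 0.02780084] 0.04238923992314499
```

View pics/s6.png

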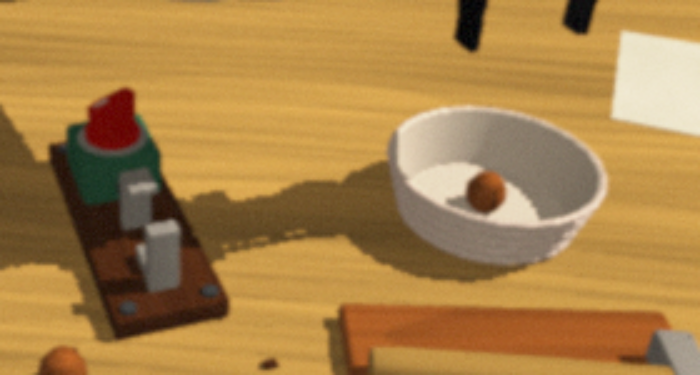

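The walnut (485,190 in the crop) stands whole on the basket floor, with the basket upright and the jaw back; handing in.

```bash
python3 -c "
from h import *
print(manip.job_done())"
```

```text
the job is handed in; nothing more can be done
None
```

I handed the job in at about 40 s of the 72 s allowed, with no verdict returned: the knob turned about 2.11 of its 2.17 rad, putting the jaw within about 1 mm of its open stop by estimate, and the last picture shows the walnut whole in the upright basket.

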